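# Put the scrap-key tray back under the key cutter

### The job

Fold the red handle of the scrap-key tray down flat, then slide the tray along the bench, never lifting it, into the bay under the key-cutting machine until it is fully home against the stop at the back. Nothing, neither tray, handle nor gripper, may touch the machine's overhanging bed, and the things lying beside the machine stay where they are.

Things in the scene. Friction and masses are not known exactly. Their poses are not given: they have to be found in the camera images.
- machine: Fixed key-cutting machine: white housing, dark legs. Origin on the bench in the middle of the bay mouth, below the front edge of the bed; x points into the bay, y left, z up. The bay is 150 mm wide, 46 mm high, between two legs (40 mm wide, x 0 to 130 mm); the back stop's face is at x = 128 mm. The housing (160 mm high, 420 wide) stands behind x = 135 mm.
- bed: The overhang: dark steel bed plate fixed to the machine, yellow stripe along its front edge. Origin and axes as machine. Underside 46 mm, top 68 mm above the bench, 420 mm wide (y), from x = 0 to 135 mm. Two steel key vices with black wing knobs (up to 180 mm above the bench) stand on it behind x = 75 mm.
- tray: Loose open aluminium tray with scrap keys, about 0.5 kg, 140 (x) by 130 (y) by 30 mm high, walls 4 mm. Origin at the centre of its underside; x points to its rear wall, which enters the bay first; the front wall (x = -70 mm) has a small yellow plate. Fully home, its origin is at x = 58 mm in the machine's frame and its front wall stands 12 mm proud of the bed's edge.
- handle (a joint): Angle (rad) of the tray's red U-shaped handle: 0 = flat, pointing to the front wall, level with the rim, its top 37 mm above the bench; grows as the bar rises, up to 1.5 (upright). The hinge line runs along the tray's y above its origin, 31 mm up; the bar is 52 mm from it. Stiff with friction (about 1 N at the bar turns it), no spring: it stays where it is left.
- handle_bar (a point): Middle of the red handle's bar (11 mm thick, the thick grip is 70 mm long, along the tray's y). It lies 52 mm x cos(handle) in front of the tray's origin, 31 mm + 52 mm x sin(handle) above its underside.
- oil: Loose yellow oil bottle with a red cap, 48 mm in diameter, 120 mm high, upright; origin at the centre of its underside. A bystander.
- blanks: Loose cardboard box of key blanks, 90 x 70 x 40 mm; origin at the centre of its underside. A bystander.
- brush: Loose bench brush lying on the bench, about 200 mm long along its x; origin at its underside. A bystander.
Mind the look-alikes: they are no part of the job. Of the things that look like the tray, the largest one is meant.

How it is judged:
By the outcome, as a careful person would: the job done as asked, in the order asked, and still so for the second after the job is handed in, with the robot touching nothing.
It also fails if it takes over 67 s, if anything falls off the work surface, if the arm or the gripper's body presses on something with over 40 N, if the wrist force passes 120 N, or if a joint passes its speed limit or range.

### The arm

A 6-joint arm with a two-finger parallel gripper is mounted at the origin on the work surface. World frame = base frame: x ahead of the robot, y to its left, z up, the work surface at z = 0. Lengths are in mm, angles in rad, forces in N, time in s.
With the tool pointing down it reaches from about 425 to 950 mm from the base axis. Payload 14.7 kg.
Tool frame: the origin (TCP) lies on the front face of the gripper's body, between the roots of the fingers; the fingertips stand 73 mm ahead of it and the grasp point (between the pads) lies 54 mm ahead of it (grip_depth is the distance from the TCP to the grasp point, in mm); z points along the fingers, y is the line along which they close (so a half turn about z gives the same grasp; the last joint's range is limited). The gripper opens to 85 mm and grips with 20 to 120 N. Pads are 22 mm wide; open, the fingers measure 114 mm over their backs; the gripper's body (76 mm by 85 mm) begins 54 mm behind the grasp point. The pads swing forward as they close: fully open they stand 13 mm farther back than shut.
Start: joints at [-1.387, 0.48, 1.596, -0, 1.065, -0.047], TCP at [148.709, -632.755, 303.897] pointing down, gripper open.
Joint ranges: [-2.75, 2.75], [-0.82, 2.05], [0.23, 2.67], [-1.56, 4.7], [0.09, 2.69], [-2.92, 2.92]. Speed limits (rad/s): [1.89, 1.89, 2.39, 3.01, 3.01, 3.01].

### API

Orientations are given as a unit quaternion [w, x, y, z].
In Python, from plant import observe, snapshot, close_job, trace, grip_depth gives the robot as it stands.
- The arm moves only by the tool jog_arm, never from a script. Its arguments are lists of equal length, an entry for each row: "slide": the shift along the tool's x, y, z in mm, a list of three; "angular": the turn, a rotation vector about the tool's x, y, z in degrees, a list of three. In form: {"slide": [[tx, ty, tz], ...], "angular": [[rx, ry, rz], ...]}. A call has 1 to 5 rows; each row is the pose to reach, as a shift and turn from the pose commanded when the call began, along the tool's axes at that moment; what a row does not reach only later rows make up. A row lasts 1/10 s, in which the tool goes at most 50 mm and 8.59 degrees, less where a joint would pass 70% of its speed; a pose out of reach is approached as far as the arm can. A call with a gripper value outside its range is refused whole. "gripper" is the gripper command: -1 is shut, 1 is fully open, values between are in proportion, set as the call begins (left out, the last holds). The fingers move at their own pace and stop on an object; "force" is the grip in N (left out, the last holds). Time passes only in rows, so rows that repeat a pose let the fingers close. It gives the time, the measured TCP pose, the force, the opening and the grip force at its end, in the units of the state.
- observe(): the state, without advancing time (a new reading comes with each control period).
- snapshot(name): name is "side" or "top" or "wrist"; returns a dict with "frame" (480x640x3 uint8, red, green, blue), "fx", "fy", "cx", "cy" (pixels), "k1" (the pictures are not rectified: a ray, as slopes to the right and down, at radius r is drawn at 1 + k1 r^2 times it, then the intrinsics apply), "world_to_cam" (4x4, takes a point from world to camera coordinates); the wrist camera has in their place "mount" (4x4, takes a point from camera to tool coordinates, whose origin is the TCP and whose axes are the flange's). Camera axes: x right, y down, z forward; pixel columns grow to the right and rows downward; lengths in mm; the calibration is good to about 2 mm. A picture is of the moment at which its call begins: read the wrist's pose just before it. There is no depth.
- close_job(): hands the job in; it is judged then, once.
Trained networks look in a picture, given as the dict that the camera call returned (one of the last four; its "shot" number tells which), for a name from the list of things; names that differ only in an ending like _2 or _b are one class to them, and where a whole thing is asked for, a point or a joint stands for the part that bears it (a point fixed in the world has none). Each returns a list of dicts, best first, with "confidence" (0 to 1); they miss things now and then, are a little off and sometimes report something else, mostly with a low value. They report only what shows in the picture. A call takes as long as a camera call. They do not tell look-alikes from the thing itself.
- trace(target, picture): "pixels" (480x640 bool, what is visible of it) and "xy" ([column, row] in pixels, amid what is visible of it).
The state is a dict: "time": time; "q": joint angles; "qvel": joint speeds; "tau": joint torques, N m; "tcp_pos": TCP position; "tcp_rot": TCP orientation; "force": force on the tool from outside, world axes, zero at the start; "ft_torque": the same for the moment, N m; "opening": finger opening in mm; "grasp_force": force on a finger pad.
Only numpy, scipy, OpenCV 4.12 (cv2) and the standard library are available. Lean on these libraries where they do the work, as an engineer would, in place of code of your own. Each camera call takes 0.05 s, during which the arm holds its last target. There are 200 camera calls.

## Working session

There is one attempt and no reset: what is moved stays moved. The work goes in short steps, Python scripts to look and compute and a tool call to move; the robot and the scene stay as the last step left them, time stands still between calls to the robot, and variables do not carry over. Pictures are saved under pics/ and viewed, at most 14 in all, crops included, and the job is handed in when it is done.

Besides the shell and the picture viewer there is one more tool, called after "Emit:" as name(argument=value, ...), one argument or row to a line, values as JSON. jog_arm: Moves the arm, as the interface text tells. Its arguments: {"type":"object","properties":{"slide":{"type":"array"},"angular":{"type":"array"},"gripper":{"type":"number"},"force":{"type":"number"}},"required":["slide","angular"]}

```bash
mkdir -p pics; ls; python3 - <<'E'
from plant import *
import cv2,numpy as np
s=observe();print(s)
a=snapshot("top");b=snapshot("side")
for n,p in(("top",a),("side",b)):
    cv2.imwrite(f"pics/{n}0.png",p["frame"][:,:,::-1])
    print(n,{k:v for k,v in p.items() if k!="frame"})
    for t in("tray","handle","handle_bar","machine","bed","oil","blanks","brush"):
        print(t,[(round(d["confidence"],2),np.round(d["xy"]).tolist(),int(d["pixels"].sum())) for d in trace(t,p)])
E
```

```text
pics
{'time': 0.0, 'q': array([-1.38657376e+00,  4.80870144e-01,  1.59690272e+00, -1.78600668e-06,
        1.06509224e+00, -4.66014488e-02]), 'qvel': array([-1.83899462e-03, -1.16823923e-03, -1.35544266e-04, -1.42885210e-03,
        6.24958014e-04, -5.77872014e-05]), 'tau': array([ 4.82847085e-03, -9.50646901e+01, -4.30179727e+01,  1.70000289e-04,
        1.23806525e-02, -4.41232714e-05]), 'tcp_pos': array([ 148.66358108, -632.42190534,  303.23672321]), 'tcp_rot': array([-6.34669262e-04,  9.93347173e-01,  1.15156372e-01, -4.45238113e-05]), 'force': array([-0.27560054, -0.62739794,  0.7090384 ]), 'ft_torque': array([-0.06966625,  0.01973887,  0.01609431]), 'grasp_force': 0.0, 'opening': 85.20585460172884}
top {'fx': 590.3766013452708, 'fy': 590.3766013452708, 'cx': 323.9190534163466, 'cy': 243.39830155246753, 'k1': 0.031113222650129727, 'world_to_cam': array([[-2.72050289e-02, -9.99626330e-01,  2.66225449e-03,
         7.66369929e+01],
       [-9.96445365e-01,  2.69058530e-02, -7.98292578e-02,
         5.26300023e+02],
       [ 7.97277977e-02, -4.82454841e-03, -9.96804997e-01,
       
[... 1016 characters left out ...]
.32000969e-01,
         9.13973455e+02],
       [ 0.00000000e+00,  0.00000000e+00,  0.00000000e+00,
         1.00000000e+00]]), 'shot': 2}
tray [(0.83, [318.0, 226.0], 2914), (0.75, [390.0, 207.0], 1129), (0.65, [193.0, 187.0], 22558), (0.58, [380.0, 269.0], 1501)]
handle [(0.82, [327.0, 219.0], 153), (0.72, [380.0, 275.0], 174), (0.67, [404.0, 210.0], 118)]
handle_bar [(0.77, [327.0, 217.0], 241), (0.67, [382.0, 277.0], 208), (0.62, [397.0, 214.0], 137)]
machine [(0.85, [194.0, 190.0], 22834), (0.72, [329.0, 216.0], 256)]
bed [(0.76, [225.0, 203.0], 8598)]
oil [(0.84, [182.0, 302.0], 994), (0.17, [347.0, 167.0], 870)]
blanks [(0.73, [347.0, 165.0], 905)]
brush [(0.58, [224.0, 371.0], 1597)]
```

View pics/top0.png

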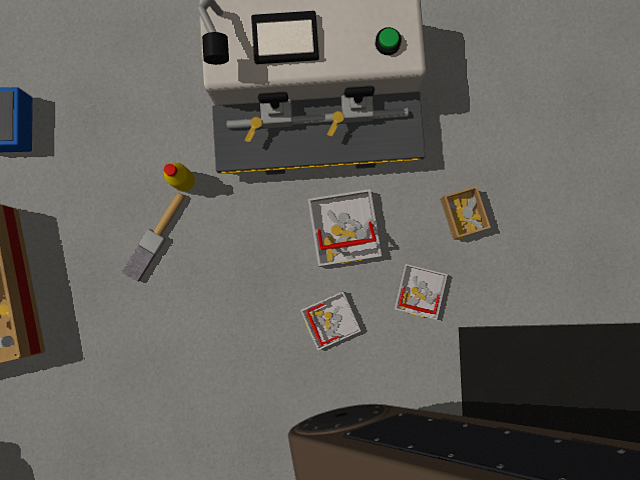

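View pics/side0.png

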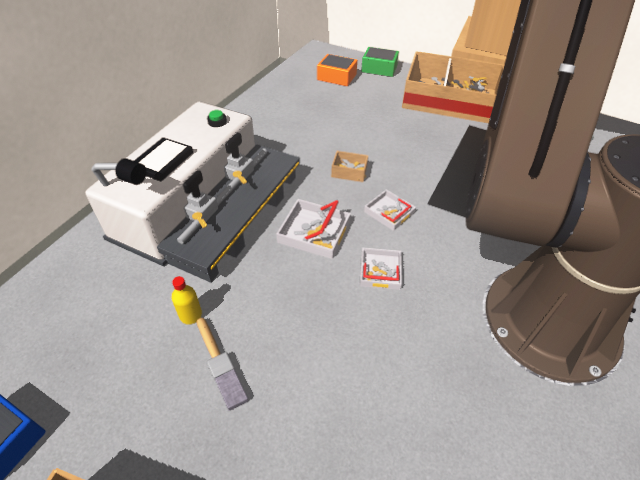

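The tray candidates in the top view are (344,227), (420,293) and (326,322). The one at (344,227) is about twice the pixel area of the others, so it is the tray meant, with its handle raised. I'll confirm this with a crop and measure.

```bash
cat > h.py <<'E'
from plant import *
import cv2,numpy as np
def cam(p):
    if "world_to_cam" in p: return np.array(p["world_to_cam"])
    raise SystemExit
def wcam(p,s):
    from scipy.spatial.transform import Rotation as R
    q=s["tcp_rot"];T=np.eye(4);T[:3,:3]=R.from_quat([q[1],q[2],q[3],q[0]]).as_matrix();T[:3,3]=s["tcp_pos"]
    return np.linalg.inv(T@np.array(p["mount"]))
def K(p): return np.array([[p["fx"],0,p["cx"]],[0,p["fy"],p["cy"]],[0,0,1.]])
def D(p): return np.array([p["k1"],0,0,0.])
def toz(p,px,z,M=None):
    "pixels -> world xy at height z"
    M=cam(p) if M is None else M
    u=cv2.undistortPoints(np.array(px,float).reshape(-1,1,2),K(p),D(p)).reshape(-1,2)
    d=np.c_[u,np.ones(len(u))]@M[:3,:3]; o=-M[:3,:3].T@M[:3,3]
    return o[:2]+d[:,:2]*((z-o[2])/d[:,2])[:,None]
def proj(p,P,M=None):
    M=cam(p) if M is None else M
    return cv2.projectPoints(np.array(P,float).reshape(-1,1,3),cv2.Rodrigues(M[:3,:3])[0],M[:3,3],K(p),D(p))[0].reshape(-1,2)
def best(t,p,xy):
    return min(trace(t,p),key=lambda d:np.hypot(*(np.array(d["xy"])-xy)))
def quad(m):
    c=max(cv2.findContours(m.astype(np.uint8),0,2)[0],key=cv2.contourArea)
    return cv2.boxPoints(cv2.minAreaRect(c))
E
python3 - <<'E'
from h import *
p=snapshot("top")
f=p["frame"]
cv2.imwrite("pics/c1.png",cv2.resize(f[130:330,200:500,::-1],None,fx=2.6,fy=2.6,interpolation=2))
m=best("tray",p,(344,227))["pixels"]
w=toz(p,quad(m),30);print("tray rim",w.round(1).tolist(),np.linalg.norm(np.diff(w,axis=0),axis=1))
h=best("handle",p,(344,244))["pixels"]
print("handle box",quad(h).round(1).tolist())
r,g,b=[f[:,:,i].astype(int) for i in range(3)]
y=(r>150)&(g>120)&(b<80); ys,xs=np.nonzero(y[140:180,200:440]);
pts=np.c_[xs+200,ys+140];print(len(pts),pts.min(0),pts.max(0))
l=pts[pts[:,0]<pts[:,0].min()+3].mean(0);q=pts[pts[:,0]>pts[:,0].max()-3].mean(0)
e=toz(p,[l,q],62);print("bed front ends",e,np.linalg.norm(e[0]-e[1]))
for z in(68,):
    e=toz(p,cv2.boxPoints(cv2.minAreaRect(np.float32(pts))),z);print(e)
E
```

```text
tray rim [[620.9, 94.5], [638.0, -35.5], [496.4, -52.8], [479.6, 76.0]] [131.07774366 142.68422133 129.89003784]
handle box [[315.6000061035156, 230.3000030517578], [373.1000061035156, 222.3000030517578], [375.8999938964844, 242.39999389648438], [318.3999938964844, 250.5]]
113 [222 140] [417 172]
bed front ends [[ 674.0479373   261.07894051]
 [ 690.18974965 -127.29036281]] 388.7046100408668
[[ 734.18959656  265.32641214]
 [ 751.27611583 -126.42822262]
 [ 688.38906275 -128.30024254]
 [ 671.53508722  262.0123248 ]]
```

View pics/c1.png

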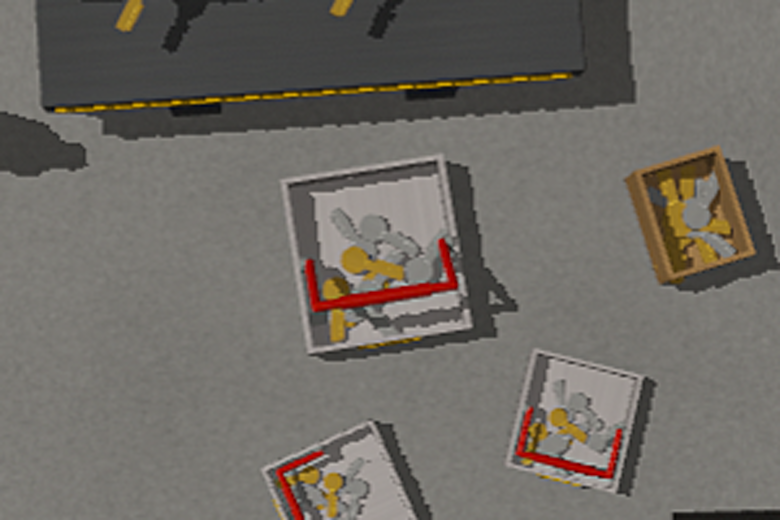

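The crop confirms it. The rim measures 131 x 143 mm, the red handle is about half up, and the yellow plate is at the front. Next is the machine's frame.

```bash
python3 - <<'E'
from h import *
p=snapshot("top")
s=lambda x,y:(200+x/2.6-.3,130+y/2.6-.3)
e=toz(p,[s(43,108),s(583,70)],68);d=e[0]-e[1];print("bed ends",e.round(1),np.linalg.norm(d))
lm=toz(p,[s(170,109),s(222,106),s(405,93),s(458,88)],44);print("legs",lm.round(1))
O=e.mean(0);ax=np.array([d[1],-d[0]])/np.linalg.norm(d);yaw=np.arctan2(ax[1],ax[0])
ly=(lm-O)@np.array([-ax[1],ax[0]]);print("O",O,"yaw",np.degrees(yaw),"legs y",ly)
# handle angle fit with side+top
c=np.array([558.7,20.8]);ty=np.radians(7.2);tx=np.array([np.cos(ty),np.sin(ty)]);tl=np.array([-tx[1],tx[0]])
q=snapshot("side")
cv2.imwrite("pics/s1.png",cv2.resize(q["frame"][170:270,250:370,::-1],None,fx=5,fy=5,interpolation=2))
ht=best("handle",p,(344,244))["pixels"];hs=best("handle",q,(327,219))["pixels"]
for a in np.arange(.2,1.6,.1):
    P=[np.r_[c-tx*52*np.cos(a)+tl*y,31+52*np.sin(a)] for y in(-45,-20,0,20,45)]
    n=[]
    for pic,m in((p,ht),(q,hs)):
        D_=cv2.distanceTransform((~m).astype(np.uint8),2,3)
        n.append(np.mean([D_[int(v),int(u)] for u,v in proj(pic,P)]).round(1))
    print(round(a,1),n)
E
```

```text
bed ends [[ 674.7  273.5]
 [ 693.2 -142.3]] 416.27161825799294
legs [[676.4 178.4]
 [677.7 137.6]
 [684.2  -6.3]
 [687.  -48. ]]
O [683.96102701  65.60181905] yaw 2.554667966073479 legs y [ 113.02449914   72.20206231  -71.83131924 -113.65593115]
0.2 [np.float32(5.4), np.float32(6.8)]
0.3 [np.float32(4.6), np.float32(6.0)]
0.4 [np.float32(3.6), np.float32(4.1)]
0.5 [np.float32(2.6), np.float32(2.7)]
0.6 [np.float32(0.8), np.float32(1.3)]
0.7 [np.float32(0.0), np.float32(0.2)]
0.8 [np.float32(0.0), np.float32(0.0)]
0.9 [np.float32(0.2), np.float32(0.8)]
1.0 [np.float32(2.1), np.float32(2.4)]
1.1 [np.float32(3.4), np.float32(3.5)]
1.2 [np.float32(4.9), np.float32(4.6)]
1.3 [np.float32(6.4), np.float32(6.2)]
1.4 [np.float32(7.5), np.float32(7.7)]
1.5 [np.float32(8.8), np.float32(9.6)]
```

View pics/s1.png

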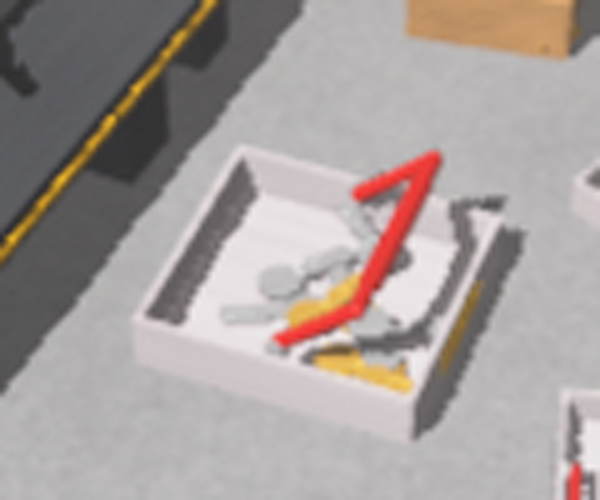

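Handle ≈ 0.77 rad. The tray centre is (559, 21) with yaw 7.2°. The machine origin is (684, 66) with yaw 2.5°, and the leg positions (±72, ±113) agree with the given sizes. 

The plan:
1. Fold the handle by pressing down on the bar.
2. Push the tray's right side over to align it with the bay.
3. Push the front in until it is home.

Emit:
jog_arm(
  slide=[
    [380, -170, 0],
    [380, -170, 0],
    [380, -170, 0],
    [380, -170, 0],
    [380, -170, 0],
  ],
  angular=[
    [0, 0, 6],
    [0, 0, 6],
    [0, 0, 6],
    [0, 0, 6],
    [0, 0, 6],
  ],
  gripper=-1,
  force=40,
)

```text
time: 1.75
tcp_pos: [348.8, -479.8, 304.1]
tcp_rot: [0.0, 0.998, 0.063, 0.0]
force: [0.2, -0.4, -1.0]
opening: 12.0
grasp_force: 0.0
```

```bash
cat >> h.py <<'E'
from scipy.spatial.transform import Rotation as R
def pose(yaw,tilt=0):
    "tool x along yaw (deg), z down, fingers leaning forward (along x) by tilt deg"
    return R.from_euler("z",yaw,degrees=True)*R.from_euler("x",180,degrees=True)*R.from_euler("y",tilt,degrees=True)
def go(pos,Rt):
    s=observe();q=s["tcp_rot"];R0=R.from_quat([q[1],q[2],q[3],q[0]])
    print("t",round(s["time"],2),"at",np.round(s["tcp_pos"],1),"slide",R0.inv().apply(np.array(pos)-s["tcp_pos"]).round(1).tolist(),"ang",np.degrees((R0.inv()*Rt).as_rotvec()).round(2).tolist(),"F",s["force"].round(1),"op",round(s["opening"],1))
E
python3 -c "
from h import *
print(pose(0,20).apply([0,0,1]));go((514,15.2,200),pose(7.2))"
```

```text
[ 3.42020143e-01 -1.15079156e-16 -9.39692621e-01]
t 1.75 at [ 348.8 -479.8  304.1] slide [226.0, -470.4, 104.0] ang [0.02, -0.01, 0.01] F [ 0.2 -0.4 -1. ] op 12.0
```

Emit:
jog_arm(
  slide=[
    [226, -470, 40],
    [226, -470, 40],
    [226, -470, 40],
    [226, -470, 40],
    [226, -470, 40],
  ],
  angular=[
    [0, 0, 0],
    [0, 0, 0],
    [0, 0, 0],
    [0, 0, 0],
    [0, 0, 0],
  ],
)

```text
time: 2.25
tcp_pos: [426.7, -242.9, 284.9]
tcp_rot: [0.0, 0.998, 0.063, 0.0]
force: [1.0, -0.8, 0.8]
opening: -0.1
grasp_force: 0.0
```

```bash
python3 -c "
from h import *
go((514,15.2,200),pose(7.2))"
```

```text
t 2.25 at [ 426.7 -242.9  284.9] slide [118.9, -245.1, 84.8] ang [0.02, -0.03, 0.0] F [ 1.  -0.8  0.8] op -0.1
```

Emit:
jog_arm(
  slide=[
    [119, -245, 85],
    [119, -245, 85],
    [119, -245, 85],
    [119, -245, 85],
    [119, -245, 85],
  ],
  angular=[
    [0, 0, 0],
    [0, 0, 0],
    [0, 0, 0],
    [0, 0, 0],
    [0, 0, 0],
  ],
)

```text
time: 2.75
tcp_pos: [503.3, -16.7, 210.0]
tcp_rot: [0.0, 0.998, 0.063, 0.0]
force: [1.3, -0.5, -0.3]
opening: 0.0
grasp_force: 0.0
```

Emit:
jog_arm(
  slide=[
    [0, 0, 0],
    [0, 0, 0],
  ],
  angular=[
    [0, 0, 0],
    [0, 0, 0],
  ],
)

```text
time: 2.95
tcp_pos: [502.9, -17.5, 210.0]
tcp_rot: [-0.0, 0.998, 0.064, -0.0]
force: [-0.9, 0.2, -0.7]
opening: 0.1
grasp_force: 0.0
```

```bash
python3 - <<'E'
from h import *
go((514,15.2,152),pose(7.2))
s=observe();p=snapshot("wrist");M=wcam(p,s)
cv2.imwrite("pics/w1.png",p["frame"][:,:,::-1])
print([(round(d["confidence"],2),np.round(d["xy"]),toz(p,[d["xy"]],67,M)) for d in trace("handle_bar",p)])
E
```

```text
t 2.95 at [502.9 -17.5 210. ] slide [15.3, -31.0, 58.0] ang [-0.01, 0.05, 0.19] F [-0.9  0.2 -0.7] op 0.1
[(0.86, array([272., 210.]), array([[524.02835704,  14.15245122]])), (0.58, array([498., 371.]), array([[ 441.13047767, -132.17163822]]))]
```

View pics/w1.png

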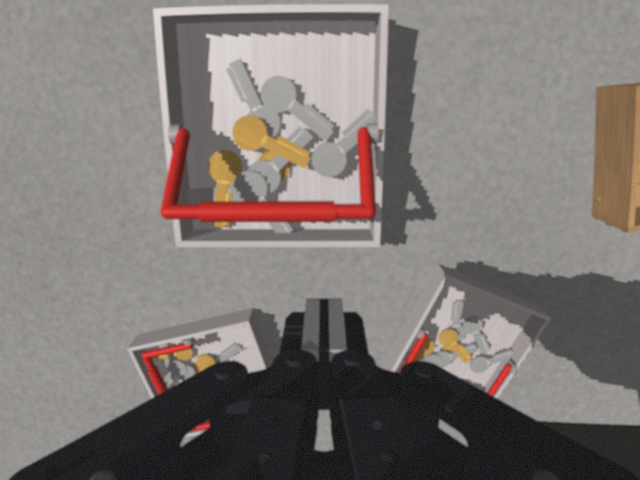

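The wrist view shows the raised bar at row 210, cols 165–375, which puts it at (524, 14) and z 67, matching my estimate. I'll move over it and press down.

Emit:
jog_arm(
  slide=[
    [15, -31, 40],
    [15, -31, 55],
    [15, -31, 70],
    [15, -31, 85],
    [15, -31, 96],
  ],
  angular=[
    [0, 0, 0],
    [0, 0, 0],
    [0, 0, 0],
    [0, 0, 0],
    [0, 0, 0],
  ],
)

```text
time: 3.55
tcp_pos: [512.7, 12.5, 113.8]
tcp_rot: [-0.0, 0.998, 0.062, -0.001]
force: [-4.3, -0.8, 1.6]
opening: -0.4
grasp_force: 2.2
```

Emit:
jog_arm(
  slide=[
    [0, 0, 3],
    [0, 0, 5],
    [0, 0, 5],
  ],
  angular=[
    [0, 0, 0],
    [0, 0, 0],
    [0, 0, 0],
  ],
)

```text
time: 3.85
tcp_pos: [514.0, 13.4, 109.7]
tcp_rot: [0.0, 0.998, 0.063, 0.0]
force: [-3.6, -2.3, 0.6]
opening: 0.3
grasp_force: 1.4
```

Emit:
jog_arm(
  slide=[
    [0, 0, 1],
    [0, 0, 2],
    [0, 0, 2],
  ],
  angular=[
    [0, 0, 0],
    [0, 0, 0],
    [0, 0, 0],
  ],
)

```text
time: 4.15
tcp_pos: [514.2, 14.0, 107.6]
tcp_rot: [0.0, 0.998, 0.063, 0.0]
force: [-1.6, -2.3, -0.1]
opening: 0.2
grasp_force: 1.0
```

```bash
python3 - <<'E'
from h import *
s=observe();p=snapshot("wrist");q=snapshot("side")
a=p["frame"][100:400,120:520,::-1];b=cv2.resize(q["frame"][160:280,240:400,::-1],(400,300))
cv2.imwrite("pics/w2.png",np.hstack([a,b]));print(s["force"])
E
```

```text
[-1.58555807 -2.28890018 -0.14104507]
```

View pics/w2.png

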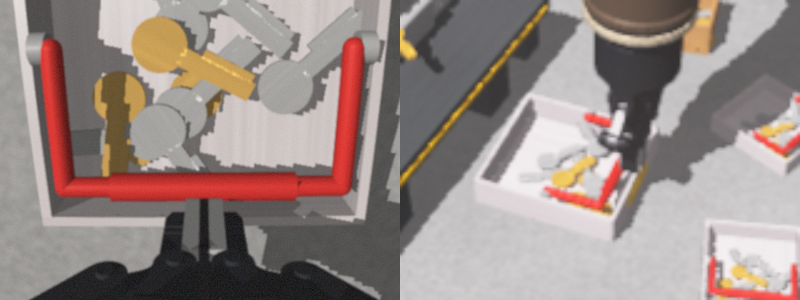

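The bar hides the fingertips, so they came down just in front of it. I'll raise the tool and measure again.

Emit:
jog_arm(
  slide=[
    [-2, 0, -30],
    [-2, 0, -80],
    [-10, 0, -100],
    [-10, 0, -100],
    [-10, 0, -100],
  ],
  angular=[
    [0, 0, 0],
    [0, 0, 0],
    [0, 0, 0],
    [0, 0, 0],
    [0, 0, 0],
  ],
)

```text
time: 4.75
tcp_pos: [504.4, 12.8, 207.8]
tcp_rot: [0.0, 0.998, 0.063, 0.001]
force: [-0.8, 0.2, -1.1]
opening: 0.4
grasp_force: 0.0
```

```bash
cat >> h.py <<'E'
def trayfit():
    "tray pose and handle angle from wrist picture"
    s=observe();p=snapshot("wrist");M=wcam(p,s)
    return s,p,M
E
python3 - <<'E'
from h import *
s,p,M=trayfit()
cv2.imwrite("pics/w3.png",p["frame"][:,:,::-1])
t=trace("tray",p)
m=max(t,key=lambda d:d["pixels"].sum())["pixels"]
w=toz(p,quad(m),30,M);print(w.round(1).tolist(),w.mean(0),np.linalg.norm(np.diff(w,axis=0),axis=1))
h=max(trace("handle_bar",p),key=lambda d:d["pixels"].sum())
print(h["xy"],h["confidence"],quad(h["pixels"]))
for z in (31,50,67,75):print(z,toz(p,[h["xy"]],z,M))
go((0,0,0),pose(7.2))
E
```

```text
[[629.5, 97.0], [645.9, -32.4], [517.5, -58.2], [498.5, 89.9]] [572.84625231  24.08923564] [130.474973   131.054603   149.33894194]
[325.1, 197.0] 0.57 [[222.72256 107.05644]
 [421.87088 104.9265 ]
 [423.00046 210.54008]
 [223.85214 212.67003]]
31 [[529.0081791   16.60250421]]
50 [[533.14039322  17.17917239]]
67 [[536.83763743  17.69513865]]
75 [[538.57751706  17.9379463 ]]
t 4.9 at [503.8  12.8 206.5] slide [-501.2, -50.6, 207.0] ang [-0.01, 0.06, 0.03] F [-1.2 -0.3 -0.4] op -0.3
```

View pics/w3.png

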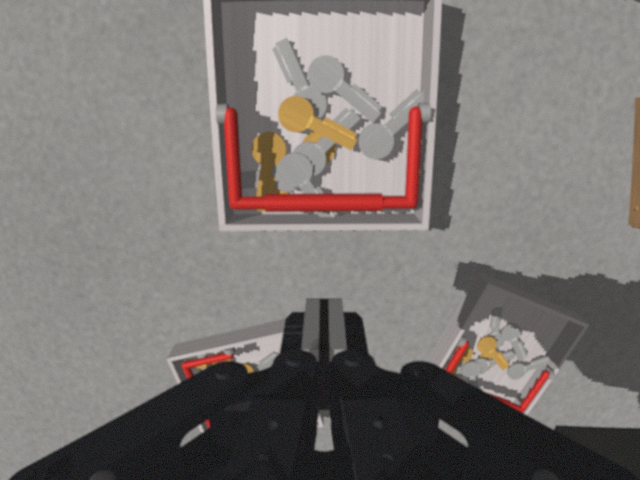

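```bash
python3 - <<'E'
from h import *
s,p,M=trayfit()
f=toz(p,[(222,229),(430,229)],30,M);h=toz(p,[(222,112),(426,112)],31,M)
print("front",f.round(1),"hinge",h.round(1))
fm=f.mean(0);d=f[0]-f[1];tx=np.array([d[1],-d[0]])/np.linalg.norm(d);c=fm+70*tx
print("len",np.linalg.norm(d),"yaw",np.degrees(np.arctan2(tx[1],tx[0])),"c",c,"hinge x off",(h.mean(0)-c)@tx)
for a in np.arange(0,.7,.1): print(round(a,1),proj(p,[np.r_[c-tx*52*np.cos(a),31+52*np.sin(a)]],M).round(0), proj(p,[np.r_[h.mean(0)-tx*52*np.cos(a),31+52*np.sin(a)]],M).round(0))
E
```

```text
front [[500.   77.2]
 [516.3 -50.1]] hinge [[569.8  81. ]
 [584.5 -33.8]]
len 128.3492189885875 yaw 7.313071944435704 c [577.59082069  22.42739369] hinge x off -0.25626255566712214
0.0 [[326. 201.]] [[324. 201.]]
0.1 [[326. 202.]] [[324. 203.]]
0.2 [[326. 203.]] [[324. 203.]]
0.3 [[326. 203.]] [[324. 203.]]
0.4 [[326. 202.]] [[324. 202.]]
0.5 [[326. 200.]] [[324. 200.]]
0.6 [[326. 196.]] [[324. 197.]]
```

The tray slid 19 mm forward and is now at (577.6, 22.4). The handle is nearly flat. I'll move over the bar first, then press straight down.

Emit:
jog_arm(
  slide=[
    [26, 0, 0],
    [26, 0, 0],
    [26, 0, 40],
    [26, 0, 70],
    [26, 0, 88],
  ],
  angular=[
    [0, 0, 0],
    [0, 0, 0],
    [0, 0, 0],
    [0, 0, 0],
    [0, 0, 0],
  ],
)

```text
time: 5.45
tcp_pos: [528.3, 16.0, 116.6]
tcp_rot: [-0.0, 0.998, 0.063, -0.002]
force: [-0.3, 0.1, -0.4]
opening: -0.2
grasp_force: 0.0
```

Emit:
jog_arm(
  slide=[
    [0, 0, 4],
    [0, 0, 8],
    [0, 0, 8],
  ],
  angular=[
    [0, 0, 0],
    [0, 0, 0],
    [0, 0, 0],
  ],
)

```text
time: 5.75
tcp_pos: [529.8, 16.0, 111.4]
tcp_rot: [-0.0, 0.998, 0.063, 0.0]
force: [0.6, 0.4, 0.5]
opening: -0.0
grasp_force: 0.0
```

Emit:
jog_arm(
  slide=[
    [0, 0, 1],
    [0, 0, 2.5],
    [0, 0, 2.5],
  ],
  angular=[
    [0, 0, 0],
    [0, 0, 0],
    [0, 0, 0],
  ],
)

```text
time: 6.05
tcp_pos: [530.1, 16.0, 109.3]
tcp_rot: [0.0, 0.998, 0.063, 0.001]
force: [0.3, 0.3, -0.5]
opening: 0.2
grasp_force: 0.3
```

Emit:
jog_arm(
  slide=[
    [0, 0, 1],
    [0, 0, 1.5],
    [0, 0, 1.5],
  ],
  angular=[
    [0, 0, 0],
    [0, 0, 0],
    [0, 0, 0],
  ],
)

```text
time: 6.35
tcp_pos: [530.1, 16.0, 108.3]
tcp_rot: [0.0, 0.998, 0.063, 0.001]
force: [-4.3, -0.7, 22.4]
opening: -0.2
grasp_force: 10.8
```

Firm contact at 22 N with the tips at about 36 mm, so the handle is flat. I'll retract and go to the tray's right side with the fingers open, turned so the pair pushes along the machine's y.

Emit:
jog_arm(
  slide=[
    [0, 0, -50],
    [0, 0, -90],
    [0, 0, -90],
    [0, 0, -90],
    [0, 0, -90],
  ],
  angular=[
    [0, 0, 0],
    [0, 0, 0],
    [0, 0, 0],
    [0, 0, -8],
    [0, 0, -16],
  ],
  gripper=1,
)

```text
time: 6.85
tcp_pos: [529.7, 16.0, 197.6]
tcp_rot: [0.0, 0.979, 0.204, 0.0]
force: [-0.2, -0.5, -0.2]
opening: 72.2
grasp_force: 0.0
```

```bash
python3 - <<'E'
from h import *
p=snapshot("top")
go((582,-80,150),pose(92.5))
for n,z in(("blanks",0),("tray",30)):
  for d in trace(n,p): 
    w=toz(p,np.argwhere(d["pixels"])[:,::-1],z); print(n,d["confidence"],d["xy"],w.min(0),w.max(0))
E
```

```text
t 6.9 at [529.6  16.  197.4] slide [8.6, 109.0, 47.4] ang [0.02, -0.01, -68.4] F [-0.6  0.1  0.2] op 79.1
blanks 0.86 [464.8, 213.8] [ 533.44903574 -285.32449873] [ 642.78616299 -186.65805707]
tray 0.47 [326.9, 253.4] [501.54093454  36.27414666] [507.62033617  62.87199926]
```

Emit:
jog_arm(
  slide=[
    [9, 109, 0],
    [9, 109, 0],
    [9, 109, 0],
    [9, 109, 0],
    [9, 109, 0],
  ],
  angular=[
    [0, 0, -8.5],
    [0, 0, -17],
    [0, 0, -25.5],
    [0, 0, -34],
    [0, 0, -42.5],
  ],
)

```text
time: 7.5
tcp_pos: [581.0, -81.4, 196.8]
tcp_rot: [-0.0, 0.843, 0.538, -0.0]
force: [-0.1, 0.5, 0.3]
opening: 85.4
grasp_force: 0.0
```

Emit:
jog_arm(
  slide=[
    [0, 0, 0],
    [0, 0, 0],
    [0, 0, 0],
    [0, 0, 0],
    [0, 0, 0],
  ],
  angular=[
    [0, 0, -8.5],
    [0, 0, -17],
    [0, 0, -26],
    [0, 0, -26],
    [0, 0, -26],
  ],
)

```text
time: 8.0
tcp_pos: [580.9, -80.6, 197.1]
tcp_rot: [-0.0, 0.703, 0.711, -0.0]
force: [0.3, 0.1, 0.2]
opening: 85.8
grasp_force: 0.0
```

```bash
python3 - <<'E'
from h import *
s,p,M=trayfit()
cv2.imwrite("pics/w4.png",p["frame"][:,:,::-1])
go((582,-80,72),pose(92.5))
E
```

```text
t 8.05 at [580.9 -80.6 197.1] slide [0.6, 1.1, 125.1] ang [-0.01, -0.0, -1.81] F [-0.1 -0.3  0.5] op 85.3
```

View pics/w4.png

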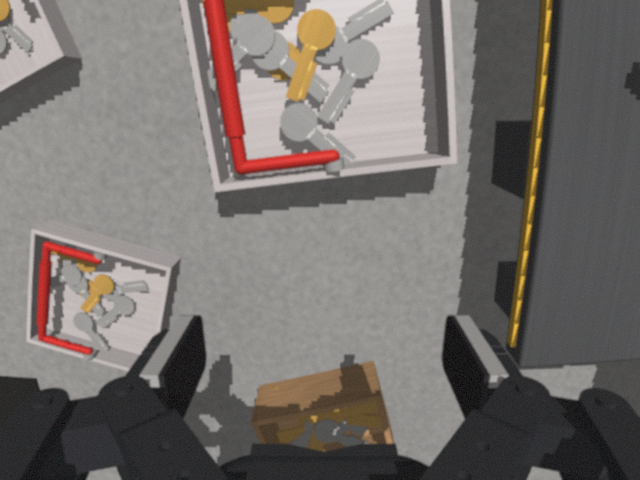

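The view shows the handle flat, with its bar along the front wall. The tray's right wall runs from (218,190) to (455,160). The small tray's nearest corner is (178,262), close to the left finger, so I'll check that clearance.

```bash
python3 - <<'E'
from h import *
s,p,M=trayfit()
print("tray corners",toz(p,[(218,190),(455,160)],30,M).round(1),"small",toz(p,[(178,262),(170,290),(160,350)],20,M).round(1))
w=toz(p,[(218,190),(455,160)],30,M);d=w[1]-w[0];print(np.degrees(np.arctan2(d[1],d[0])),np.linalg.norm(d))
u=d/np.linalg.norm(d);c=w.mean(0)+65*np.array([-u[1],u[0]]);r=c-[684,65.6];a=np.radians(2.5)
print("c",c,"machine frame",r[0]*np.cos(a)+r[1]*np.sin(a),-r[0]*np.sin(a)+r[1]*np.cos(a))
t=toz(p,[(548,0),(513,345)],57,M);d=t[0]-t[1];print("bed stripe",t,"yaw",np.degrees(np.arctan2(-d[0],d[1])))
E
```

```text
tray corners [[519.  -48.5]
 [654.2 -29.3]] small [[ 487.5  -97.4]
 [ 480.1 -117.2]
 [ 467.7 -163.4]]
8.07599894634281 136.52172494326004
c [577.44538181  25.47050194] machine frame -108.20362592557615 -35.44345650396211
bed stripe [[ 684.19712294   51.05281602]
 [ 692.92355676 -132.94323371]] yaw 2.7153487893487487
```

Emit:
jog_arm(
  slide=[
    [0, 0, 45],
    [0, 0, 90],
    [0, 0, 110],
    [0, 0, 124],
    [0, 0, 124],
  ],
  angular=[
    [0, 0, -1.8],
    [0, 0, -1.8],
    [0, 0, -1.8],
    [0, 0, -1.8],
    [0, 0, -1.8],
  ],
)

```text
time: 8.6
tcp_pos: [580.3, -80.5, 71.9]
tcp_rot: [-0.001, 0.69, 0.724, -0.001]
force: [0.4, 0.8, -0.3]
opening: 85.5
grasp_force: 0.0
```

Emit:
jog_arm(
  slide=[
    [10, 0, 0],
    [18, 0, 0],
    [26, 0, 0],
    [33, 0, 0],
    [40, 0, 0],
  ],
  angular=[
    [0, 0, 0],
    [0, 0, 0],
    [0, 0, 0],
    [0, 0, 0],
    [0, 0, 0],
  ],
)

```text
time: 9.1
tcp_pos: [579.2, -40.0, 74.1]
tcp_rot: [0.001, 0.689, 0.725, 0.0]
force: [-0.5, -5.1, 2.6]
opening: 85.6
grasp_force: 2.5
```

Emit:
jog_arm(
  slide=[
    [6, 0, 0],
    [12, 0, 0],
    [18, 0, 0],
    [20, 0, 0],
    [20, 0, 0],
  ],
  angular=[
    [0, 0, 0],
    [0, 0, 0],
    [0, 0, 0],
    [0, 0, 0],
    [0, 0, 0],
  ],
)

```text
time: 9.6
tcp_pos: [578.4, -20.1, 73.9]
tcp_rot: [0.0, 0.689, 0.725, 0.0]
force: [0.9, -1.2, -0.8]
opening: 85.4
grasp_force: 0.0
```

```bash
python3 - <<'E'
from h import *
s,p,M=trayfit()
cv2.imwrite("pics/w5.png",p["frame"][:,:,::-1])
go((579.4,-15,72),pose(92.5))
q=snapshot("top");cv2.imwrite("pics/top5.png",q["frame"][:,:,::-1])
E
```

```text
t 9.65 at [578.2 -20.2  73.7] slide [5.1, 1.5, 1.7] ang [0.04, -0.0, 0.37] F [-0.3  0.5 -0. ] op 85.3
```

View pics/w5.png

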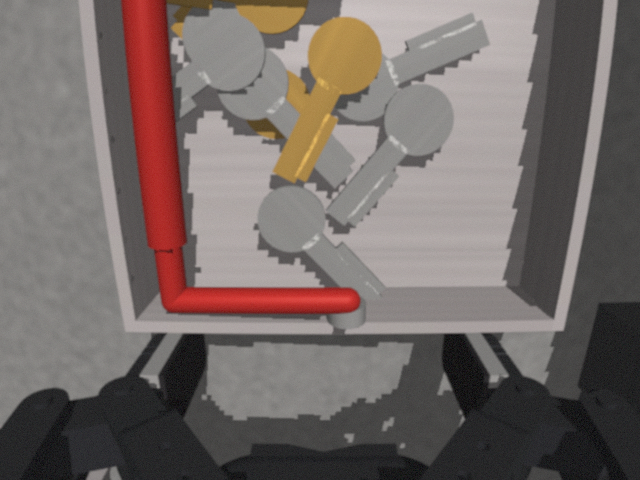

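The tray is squared to the fingers, with its right wall on row 331 (cols 127–562) and the handle flat.

```bash
cat >> h.py <<'E'
def inmach(c,O=(684,65.6),yaw=2.6):
    r=np.array(c)-O;a=np.radians(yaw);return np.array([r[0]*np.cos(a)+r[1]*np.sin(a),-r[0]*np.sin(a)+r[1]*np.cos(a)]).round(1)
def world(x,y,O=(684,65.6),yaw=2.6):
    a=np.radians(yaw);return np.array([O[0]+x*np.cos(a)-y*np.sin(a),O[1]+x*np.sin(a)+y*np.cos(a)]).round(1)
E
python3 - <<'E'
from h import *
s,p,M=trayfit()
w=toz(p,[(127,331),(562,331)],30,M);d=w[1]-w[0];print(w,np.degrees(np.arctan2(d[1],d[0])),np.linalg.norm(d))
u=d/np.linalg.norm(d);c=w.mean(0)+65*np.array([-u[1],u[0]]);print(c,inmach(c))
print("leg near corner", inmach(toz(p,[(598,303)],46,M)[0]))
E
```

```text
[[515.12865305 -10.35204104]
 [652.87500187  -3.65743789]] 2.782439829570528 137.90893488901415
[580.84649017  57.91862957] [-103.4   -3. ]
leg near corner [-36.3 -49.9]
```

Emit:
jog_arm(
  slide=[
    [4, 0, 0],
    [4, 0, 0],
    [-10, 0, 0],
    [-30, 0, -20],
    [-30, 0, -70],
  ],
  angular=[
    [0, 0, 0],
    [0, 0, 0],
    [0, 0, 0],
    [0, 0, 0],
    [0, 0, 0],
  ],
)

```text
time: 10.25
tcp_pos: [577.5, -52.7, 140.8]
tcp_rot: [-0.003, 0.69, 0.724, -0.002]
force: [1.8, -0.0, 0.4]
opening: 85.3
grasp_force: 0.0
```

```bash
python3 - <<'E'
from h import *
s,p,M=trayfit()
print(p["mount"].round(2))
q=snapshot("top")
for d in trace("tray",q):
    w=toz(q,quad(d["pixels"]),30);print(d["confidence"],d["xy"],w.round(0).tolist(),w.mean(0),inmach(w.mean(0)),[np.linalg.norm(w[i]-w[i+1]).round() for i in range(3)])
cv2.imwrite("pics/top6.png",cv2.resize(q["frame"][100:400,200:500,::-1],(600,600)))
P=world(-219,0);go((*P,180),pose(2.6,20)); print(P)
E
```

```text
[[  0.    -0.95  -0.31  80.63]
 [  1.     0.    -0.    -0.34]
 [  0.    -0.31   0.95 -69.5 ]
 [  0.     0.     0.     1.  ]]
0.91 [329.4, 311.0] [[395.0, 113.0], [428.0, 30.0], [377.0, 9.0], [344.0, 92.0]] [385.9804847   61.09861661] [-297.9    9. ] [np.float64(89.0), np.float64(55.0), np.float64(89.0)]
0.63 [322.7, 217.5] [[648.0, 131.0], [654.0, 7.0], [509.0, 0.0], [503.0, 123.0]] [578.31711114  65.27474842] [-105.6    4.5] [np.float64(124.0), np.float64(145.0), np.float64(123.0)]
t 10.4 at [581.  -51.9 146. ] slide [113.1, -110.3, -34.6] ang [-15.48, 15.5, 89.24] F [ 0.   0.4 -0.9] op 85.7
[465.2  55.7]
```

View pics/top6.png

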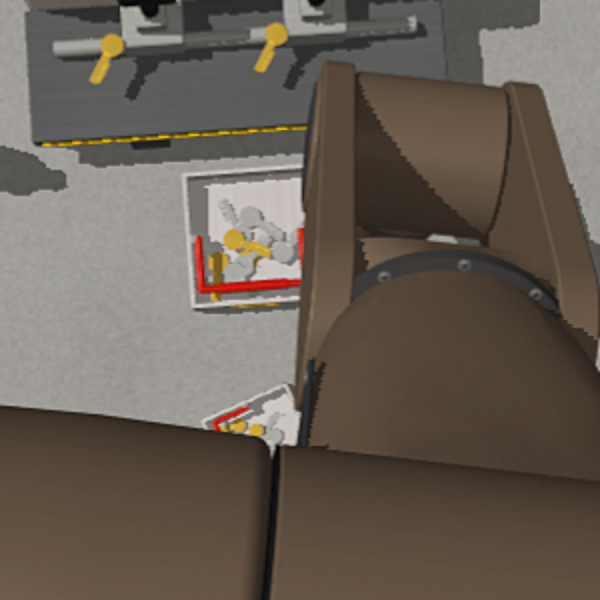

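The tray is now centred (its left wall gives y ≈ +1) and squared up. I'll move round to the front with the tool leaning back 20°.

Emit:
jog_arm(
  slide=[
    [0, 0, -40],
    [113, -110, -40],
    [113, -110, -40],
    [113, -110, -40],
    [113, -110, -40],
  ],
  angular=[
    [0, 0, 0],
    [-15.5, 15.5, 89.2],
    [-15.5, 15.5, 89.2],
    [-15.5, 15.5, 89.2],
    [-15.5, 15.5, 89.2],
  ],
)

```text
time: 10.9
tcp_pos: [458.7, 58.5, 182.3]
tcp_rot: [-0.003, 0.868, 0.492, 0.069]
force: [0.3, 0.9, 0.3]
opening: 85.4
grasp_force: 0.0
```

```bash
python3 - <<'E'
from h import *
go((*world(-219,0),180),pose(2.6,20))
E
```

```text
t 10.9 at [458.7  58.5 182.3] slide [0.6, 6.8, 2.8] ang [-10.02, 10.12, 55.59] F [0.3 0.9 0.3] op 85.4
```

Emit:
jog_arm(
  slide=[
    [1, 7, 3],
    [1, 7, 3],
    [1, 7, 3],
    [1, 7, 3],
    [1, 7, 3],
  ],
  angular=[
    [-10, 10.1, 55.6],
    [-10, 10.1, 55.6],
    [-10, 10.1, 55.6],
    [-10, 10.1, 55.6],
    [-10, 10.1, 55.6],
  ],
)

```text
time: 11.4
tcp_pos: [470.4, 53.7, 180.3]
tcp_rot: [-0.003, 0.978, 0.145, 0.152]
force: [0.3, 0.7, -0.8]
opening: 85.9
grasp_force: 0.0
```

Emit:
jog_arm(
  slide=[
    [0, 0, 0],
    [0, 0, 0],
  ],
  angular=[
    [-2.5, 2.5, 14],
    [-2.5, 2.5, 14],
  ],
)

```text
time: 11.6
tcp_pos: [470.0, 53.3, 180.1]
tcp_rot: [-0.002, 0.984, 0.046, 0.17]
force: [0.0, 0.6, 0.3]
opening: 85.3
grasp_force: 0.0
```

```bash
python3 - <<'E'
from h import *
go((*world(-219,0),70),pose(2.6,20));print(observe()["q"])
s,p,M=trayfit()
cv2.imwrite("pics/w7.png",p["frame"][:,:,::-1])
E
```

```text
t 11.6 at [470.   53.3 180.1] slide [-41.2, -4.0, 102.2] ang [-0.31, 0.41, 2.68] F [0.  0.6 0.3] op 85.3
[0.04548955 0.35692536 2.33693634 0.04895702 0.10602178 1.47537327]
```

View pics/w7.png

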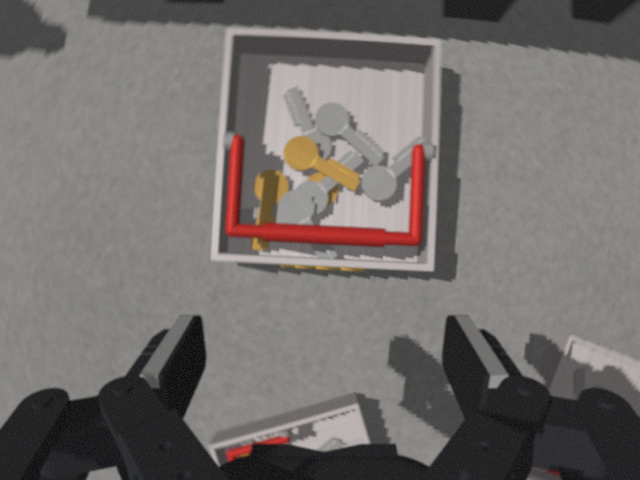

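The tray is squared to the bay, with its front wall from (212,259) to (434,270). Joint 5 is near its limit here, so I'll start with about 8° of lean and add more farther in.

```bash
python3 - <<'E'
from h import *
s,p,M=trayfit()
w=toz(p,[(212,260),(434,270),(440,40),(228,29)],30,M)
print([inmach(v).tolist() for v in w],inmach(w.mean(0)),w.round(1).tolist())
lg=toz(p,[(222,0),(444,12),(515,20)],46,M);print("legs?",[inmach(v).tolist() for v in lg])
go((*world(-210,0),120),pose(2.6,8))
go((*world(-210,0),75),pose(2.6,8))
E
```

```text
[[-172.4, 64.1], [-173.6, -65.0], [-35.0, -66.1], [-33.4, 62.1]] [-103.6   -1.2] [[508.8, 121.9], [513.6, -7.2], [652.1, -2.0], [647.9, 126.1]]
legs? [[-24.3, 62.8], [-26.2, -64.0], [-27.6, -106.1]]
t 11.7 at [469.9  53.4 180.1] slide [-15.8, -3.0, 58.1] ang [-0.02, -11.54, 2.86] F [0.7 0.6 1.1] op 85.1
t 11.7 at [469.9  53.4 180.1] slide [-30.8, -3.5, 100.5] ang [-0.02, -11.54, 2.86] F [0.7 0.6 1.1] op 85.1
```

Emit:
jog_arm(
  slide=[
    [-16, -3, 30],
    [-16, -3, 58],
    [-31, -3.5, 80],
    [-31, -3.5, 100],
    [-31, -3.5, 100],
  ],
  angular=[
    [0, -7, 2.9],
    [0, -11.5, 2.9],
    [0, -11.5, 2.9],
    [0, -11.5, 2.9],
    [0, -11.5, 2.9],
  ],
)

```text
time: 12.2
tcp_pos: [474.3, 55.9, 73.9]
tcp_rot: [-0.002, 0.997, 0.025, 0.069]
force: [0.5, -0.7, -0.6]
opening: 85.8
grasp_force: 0.0
```

```bash
python3 - <<'E'
from h import *
go((*world(-100,0),75),pose(2.6,8));print(observe()["q"])
E
```

```text
t 12.2 at [474.3  55.9  73.9] slide [109.1, 0.4, 14.0] ang [-0.04, 0.1, 0.32] F [ 0.5 -0.7 -0.6] op 85.8
[ 0.05424626  0.61150136  2.24727874 -0.00390504  0.14492477  1.57780567]
```

Emit:
jog_arm(
  slide=[
    [14, 0, 2],
    [28, 0, 4],
    [42, 0, 5.5],
    [54, 0, 7],
    [66, 0, 8.5],
  ],
  angular=[
    [0, 0, 0.3],
    [0, 0, 0.3],
    [0, 0, 0.3],
    [0, 0, 0.3],
    [0, 0, 0.3],
  ],
)

```text
time: 12.7
tcp_pos: [541.6, 59.3, 77.6]
tcp_rot: [-0.002, 0.997, 0.022, 0.071]
force: [-1.8, -0.4, -1.3]
opening: 85.5
grasp_force: 1.1
```

```bash
python3 - <<'E'
from h import *
s,p,M=trayfit()
go((*world(-100,0),75),pose(2.6,8))
for d in trace("tray",p):
    q=quad(d["pixels"]);print(d["confidence"],q.round(0).tolist(),[inmach(v).tolist() for v in toz(p,q,30,M)])
cv2.imwrite("pics/w8.png",p["frame"][:,:,::-1])
E
```

```text
t 12.75 at [544.1  59.4  77.8] slide [39.3, 0.0, 8.5] ang [-0.03, -0.25, -0.14] F [ 1.7  0.5 -1.2] op 85.0
0.56 [[111.0, 0.0], [545.0, 0.0], [545.0, 323.0], [111.0, 323.0]] [[-24.6, 64.9], [-24.6, -64.6], [-125.3, -71.8], [-125.2, 72.0]]
```

View pics/w8.png

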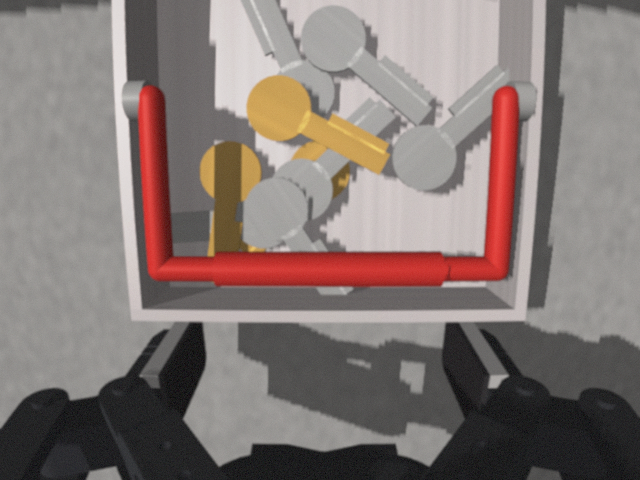

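The view shows the front wall from (131,320) to (526,321), square to the fingers, and the handle flat. I'll keep pushing, then back off to lean farther.

Emit:
jog_arm(
  slide=[
    [14, 0, 3],
    [27, 0, 6],
    [39, 0, 8.5],
    [25, 0, 5],
    [18, 0, 3],
  ],
  angular=[
    [0, 0, 0],
    [0, 0, 0],
    [0, 0, 0],
    [0, 0, 0],
    [0, 0, 0],
  ],
)

```text
time: 13.3
tcp_pos: [558.4, 60.1, 76.6]
tcp_rot: [-0.002, 0.997, 0.021, 0.07]
force: [-0.5, 0.3, -0.1]
opening: 85.8
grasp_force: 0.0
```

```bash
python3 - <<'E'
from h import *
s,p,M=trayfit()
go((*world(-125,0),75),pose(2.6,20))
for d in trace("tray",p):
    q=quad(d["pixels"]);print(d["confidence"],q.round(0).tolist(),[inmach(v).tolist() for v in toz(p,q,30,M)])
E
```

```text
t 13.35 at [557.1  60.   76.6] slide [1.7, 0.2, 1.9] ang [-0.01, 12.0, -0.17] F [-1.9  0.7  0.1] op 85.3
0.86 [[110.0, 0.0], [546.0, 0.0], [546.0, 251.0], [110.0, 251.0]] [[-8.1, 64.6], [-8.3, -64.5], [-84.1, -69.0], [-83.9, 69.2]]
```

Emit:
jog_arm(
  slide=[
    [0, 0, 0],
    [0, 0, 0],
    [0, 0, 0],
  ],
  angular=[
    [0, 7, 0],
    [0, 12, 0],
    [0, 12, 0],
  ],
)

```text
time: 13.7
tcp_pos: [576.9, 63.3, 98.7]
tcp_rot: [-0.001, 0.988, 0.021, 0.155]
force: [0.5, 0.0, 0.4]
opening: 85.4
grasp_force: 0.0
```

```bash
python3 - <<'E'
from h import *
go((*world(-55,0),74),pose(2.6,20));print(observe()["q"])
E
```

```text
t 13.7 at [576.9  63.3  98.7] slide [42.1, 2.2, 39.5] ang [0.31, 2.12, -0.16] F [0.5 0.  0.4] op 85.4
[ 0.06247612  0.61411759  2.12575471 -0.11724591  0.09041132  1.70681403]
```

Joint 5's limit shifted the pose up to z 99, with the tips above the rim and no contact. A lean of 8° with TCP at z 78 clears the bed by about 15 mm, so I'll back out and push with that.

```bash
python3 - <<'E'
from h import *
go((*world(-130,0),105),pose(2.6,8))
go((*world(-130,0),78),pose(2.6,8))
E
```

```text
t 13.7 at [576.9  63.3  98.7] slide [-19.8, 2.7, -13.0] ang [0.29, -9.88, -0.2] F [0.5 0.  0.4] op 85.4
t 13.7 at [576.9  63.3  98.7] slide [-28.1, 2.6, 12.7] ang [0.29, -9.88, -0.2] F [0.5 0.  0.4] op 85.4
```

Emit:
jog_arm(
  slide=[
    [-20, 2.7, -13],
    [-20, 2.7, -13],
    [-28, 2.6, 12],
    [-28, 2.6, 12.7],
    [-28, 2.6, 12.7],
  ],
  angular=[
    [0.3, -5, 0],
    [0.3, -9.9, -0.2],
    [0.3, -9.9, -0.2],
    [0.3, -9.9, -0.2],
    [0.3, -9.9, -0.2],
  ],
)

```text
time: 14.2
tcp_pos: [552.4, 59.4, 76.0]
tcp_rot: [-0.002, 0.997, 0.022, 0.067]
force: [0.3, 0.2, 1.0]
opening: 85.3
grasp_force: 0.0
```

```bash
python3 - <<'E'
from h import *
s,p,M=trayfit()
go((*world(-60,0),78),pose(2.6,8))
for d in trace("tray",p):
    q=quad(d["pixels"]);print(d["confidence"],q.round(0).tolist(),[inmach(v).tolist() for v in toz(p,q,30,M)])
E
```

```text
t 14.25 at [552.6  59.4  76.5] slide [71.1, -0.2, 8.1] ang [-0.03, 0.27, -0.02] F [-0.5 -1.4  0.8] op 85.2
0.87 [[107.0, 0.0], [548.0, 0.0], [548.0, 234.0], [107.0, 234.0]] [[-15.0, 64.7], [-14.9, -64.5], [-84.5, -69.0], [-84.7, 69.0]]
```

Emit:
jog_arm(
  slide=[
    [16, 0, 2],
    [32, 0, 4],
    [46, 0, 5],
    [59, 0, 6.5],
    [71, 0, 8],
  ],
  angular=[
    [0, 0, 0],
    [0, 0, 0],
    [0, 0, 0],
    [0, 0, 0],
    [0, 0, 0],
  ],
)

```text
time: 14.8
tcp_pos: [624.4, 62.7, 78.7]
tcp_rot: [-0.002, 0.997, 0.022, 0.068]
force: [-2.7, 0.5, -0.7]
opening: 85.5
grasp_force: 1.2
```

Emit:
jog_arm(
  slide=[
    [7, 0, 1],
    [13, 0, 2],
    [18, 0, 2.5],
    [22, 0, 3],
    [22, 0, 3],
  ],
  angular=[
    [0, 0, 0],
    [0, 0, 0],
    [0, 0, 0],
    [0, 0, 0],
    [0, 0, 0],
  ],
)

```text
time: 15.3
tcp_pos: [646.7, 63.7, 78.2]
tcp_rot: [-0.002, 0.997, 0.022, 0.068]
force: [-0.5, 0.2, 0.4]
opening: 85.4
grasp_force: 0.0
```

```bash
python3 - <<'E'
from h import *
s,p,M=trayfit()
go((*world(-28,0),78),pose(2.6,8))
for d in trace("tray",p):
    q=quad(d["pixels"]);print(d["confidence"],q.round(0).tolist(),[inmach(v).tolist() for v in toz(p,q,30,M)])
E
```

```text
t 15.35 at [646.7  63.6  78.3] slide [9.2, -0.2, 1.5] ang [-0.02, 0.2, -0.03] F [-0.4 -0.3 -0.8] op 85.6
0.79 [[130.0, 322.0], [130.0, 300.0], [524.0, 301.0], [524.0, 323.0]] [[-20.0, 65.2], [-12.4, 64.4], [-12.7, -64.4], [-20.3, -65.2]]
```

Emit:
jog_arm(
  slide=[
    [2, 0, 0.3],
    [4, 0, 0.6],
    [6, 0, 0.9],
    [6, 0, 0.9],
  ],
  angular=[
    [0, 0, 0],
    [0, 0, 0],
    [0, 0, 0],
    [0, 0, 0],
  ],
)

```text
time: 15.8
tcp_pos: [651.9, 63.8, 78.0]
tcp_rot: [-0.002, 0.997, 0.022, 0.067]
force: [-5.5, 0.4, 4.1]
opening: 85.4
grasp_force: 2.4
```

Emit:
jog_arm(
  slide=[
    [1, 0, 0.1],
    [2, 0, 0.2],
    [2, 0, 0.2],
  ],
  angular=[
    [0, 0, 0],
    [0, 0, 0],
    [0, 0, 0],
  ],
)

```text
time: 16.1
tcp_pos: [653.8, 63.9, 78.1]
tcp_rot: [-0.002, 0.998, 0.022, 0.067]
force: [-5.8, -0.6, 2.5]
opening: 85.4
grasp_force: 2.5
```

Emit:
jog_arm(
  slide=[
    [1, 0, 0.1],
    [2, 0, 0.3],
    [2, 0, 0.3],
  ],
  angular=[
    [0, 0, 0],
    [0, 0, 0],
    [0, 0, 0],
  ],
)

```text
time: 16.4
tcp_pos: [654.8, 64.0, 77.8]
tcp_rot: [-0.002, 0.998, 0.022, 0.066]
force: [-11.5, -1.4, 8.3]
opening: 85.5
grasp_force: 5.7
```

```bash
python3 - <<'E'
from h import *
s,p,M=trayfit()
go((*world(-28,0),78),pose(2.6,8))
for d in trace("tray",p):
    q=quad(d["pixels"]);print(d["confidence"],q.round(0).tolist(),[inmach(v).tolist() for v in toz(p,q,30,M)])
E
```

```text
t 16.45 at [654.8  64.   77.8] slide [1.3, -0.2, 0.0] ang [-0.01, 0.43, -0.03] F [-10.4  -0.6   7.8] op 85.3
```

Emit:
jog_arm(
  slide=[
    [1.5, 0, 0.2],
    [3, 0, 0.4],
    [3, 0, 0.4],
  ],
  angular=[
    [0, 0, 0],
    [0, 0, 0],
    [0, 0, 0],
  ],
)

```text
time: 16.8
tcp_pos: [655.3, 64.1, 77.4]
tcp_rot: [-0.002, 0.998, 0.022, 0.063]
force: [-25.5, -1.3, 18.5]
opening: 85.6
grasp_force: 12.9
```

The command advanced 3 mm, the tool moved only 0.5 mm and the force rose to 25 N, so the tray is against the stop. I'll back off and check.

Emit:
jog_arm(
  slide=[
    [-6, 0, -1],
    [-30, 0, -4],
    [-60, 0, -10],
    [-90, 0, -40],
    [-90, 0, -70],
  ],
  angular=[
    [0, 0, 0],
    [0, 0, 0],
    [0, 0, 0],
    [0, 0, 0],
    [0, 0, 0],
  ],
)

```text
time: 17.3
tcp_pos: [556.0, 59.6, 134.4]
tcp_rot: [-0.002, 0.998, 0.022, 0.064]
force: [0.5, 0.8, 0.5]
opening: 85.6
grasp_force: 0.0
```

Emit:
jog_arm(
  slide=[
    [0, 0, -50],
    [0, 0, -60],
    [0, 0, -60],
  ],
  angular=[
    [0, 0, 0],
    [0, 0, 0],
    [0, 0, 0],
  ],
)

```text
time: 17.6
tcp_pos: [554.0, 59.5, 197.2]
tcp_rot: [-0.002, 0.997, 0.022, 0.07]
force: [-0.2, 0.6, -1.0]
opening: 85.6
grasp_force: 0.0
```

```bash
python3 - <<'E'
from h import *
s,p,M=trayfit();print(s["tcp_pos"],s["force"])
q=snapshot("side")
# draw predicted home front rim / bed edge over the wrist crop
f=p["frame"][:,:,::-1].copy()
for x in(-12,):
    P=[np.r_[world(x,y),30] for y in(-65,65)];a=proj(p,P,M).round(1);print("pred front rim",a.tolist())
print("pred bed edge",proj(p,[np.r_[world(0,y),68] for y in(-65,65)],M).round(1).tolist())
cv2.imwrite("pics/fin.png",np.hstack([cv2.resize(f,(440,330)),cv2.resize(q["frame"][140:290,200:360,::-1],(352,330))]))
for d in trace("tray",p):
    k=quad(d["pixels"]);print(d["confidence"],k.round(0).tolist(),[inmach(v).tolist() for v in toz(p,k,30,M)])
E
```

```text
[554.00107286  59.46790598 197.20803069] [-0.16195862  0.63077307 -0.9619649 ]
pred front rim [[439.7, 77.1], [212.6, 77.0]]
pred bed edge [[461.2, 36.4], [191.7, 36.0]]
0.82 [[531.0, 389.0], [537.0, 368.0], [598.0, 386.0], [592.0, 407.0]] [[-207.8, -137.1], [-192.8, -139.4], [-207.8, -185.8], [-223.5, -184.2]]
0.79 [[305.0, 441.0], [361.0, 429.0], [365.0, 443.0], [308.0, 455.0]] [[-244.6, 13.9], [-234.6, -23.9], [-245.6, -26.3], [-255.8, 11.8]]
0.72 [[212.0, 47.0], [440.0, 47.0], [440.0, 88.0], [212.0, 88.0]] [[4.8, 65.0], [4.9, -64.8], [-18.1, -65.4], [-18.2, 65.5]]
```

View pics/fin.png

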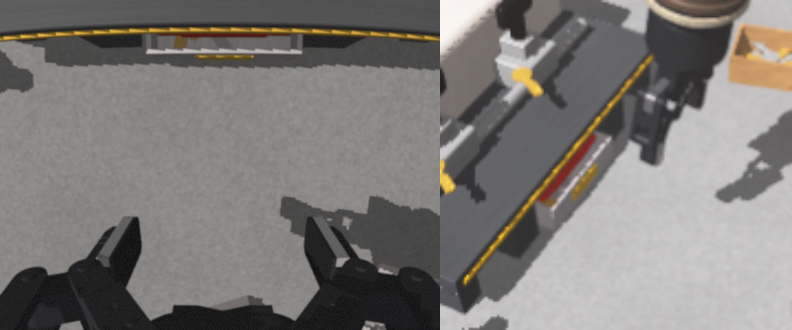

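The front rim sits at about row 74 (77 predicted for home) and is centred to the pixel (cols 212–440). The handle is flat under the bed and the gripper is clear, so I'm handing in.

```bash
python3 -c "
from plant import *
print(close_job())"
```

```text
the job is handed in; nothing more can be done
None
```

I folded the handle flat and slid the tray into the bay until it met the back stop (25 N, no further travel). The job was handed in at about 18 s with the gripper clear; the first press on the handle slipped and nudged the tray 19 mm forward along the bench before the fold was finished.

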